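# Stack the turned flanges hub to hub and brim to brim

### The arm

A 6-joint arm with a two-finger parallel gripper is mounted at the origin on the work surface. World frame = base frame: x ahead of the robot, y to its left, z up, the work surface at z = 0. Lengths are in m, angles in degrees, forces in N, time in s.
With the tool pointing down it reaches from about 0.3 to 0.75 m from the base axis. Payload 8.5 kg.
Tool frame: the origin (TCP) lies between the finger pads; the fingertips stand env.finger_overhang ahead of it and the grasp point (between the pads) lies 2 mm behind it (env.finger_overhang is the distance from the TCP to the fingertips, in m); z points along the fingers, y is the line along which they close (so a half turn about z gives the same grasp; the last joint's range is limited). The gripper opens to 85 mm and grips with 20 to 120 N. Pads are 22 mm wide; open, the fingers measure 114 mm over their backs; the gripper's body (76 mm by 85 mm) begins 54 mm behind the grasp point. The pads swing forward as they close: fully open they stand 13 mm farther back than shut.
Start: joints at [56.878, 21.807, 74.336, -0, 83.858, -12.336], TCP at [0.195, 0.514, 0.248] pointing down, gripper open.
Joint ranges: [-178.18, 178.18], [-50.72, 133.34], [12.68, 142.11], [-81.47, 261.47], [9.98, 163.14], [-165.26, 165.26]. Speed limits (degrees/s): [136.94, 136.94, 180, 180, 180, 180].

### API

Orientations are given as a 3x3 rotation matrix whose columns are the frame's x, y, z axes.
In Python, from rig import env gives the robot as it stands. The module is installed in compiled form; this text tells all that it offers.
- The arm moves only by the tool jog_arm, never from a script. Its arguments are lists of equal length, an entry for each row: "hand": the finger opening in m, from 0 to 0.0854; "travel": the shift along the world's x, y, z in m, a list of three; "yaw": the turn about the world's z in rad. A call has exactly 5 rows; each row shifts and turns the commanded pose from where the row before left it; what a row does not reach is not made up. A row lasts 1/8 s, in which the tool goes at most 62.5 mm and 10.7 degrees, less where a joint would pass 70% of its speed; a pose out of reach is approached as far as the arm can. A call is refused whole if a number of a shift passes 0.0625 or a number of a turn 0.188, either way. A call with a gripper value outside its range is refused whole. The fingers move at their own pace and stop on an object; "grip_force" is the grip in N (left out, the last holds). Time passes only in rows, so rows that do not move let the fingers close, or fill a call up. It gives the time, the measured TCP pose, the force, the opening and the grip force at its end, in the units of the state.
- env.observe(): the state, without advancing time (a new reading comes with each control period).
- env.get_image(name): name is "scene" or "side" or "wrist"; returns the picture (400x640x3 uint8, red, green, blue); there is no depth.
- env.calibration(name): a dict with "fx", "fy", "cx", "cy" (pixels), "position" and "rotation" of the camera in the world; the wrist camera has in their place "hand_eye" (4x4, takes a point from camera to tool coordinates, whose origin is the TCP and whose axes are the flange's). Camera axes: x right, y down, z forward; pixel columns grow to the right and rows downward; lengths in m; the calibration is good to about 2 mm. The wrist camera is an equidistant fisheye: a pixel r from the principal point sees the ray r / f radians off the axis. A picture is of the moment at which its call begins: read the wrist's pose just before it. calibration takes no time and is no camera call.
- env.close_job(): hands the job in; it is judged then, once.
The state is a dict: "time_s": time; "q": joint angles; "qvel": joint speeds; "joint_efforts": joint torques, N m; "position": TCP position; "tool_rot": TCP orientation; "ft_force": force on the tool from outside, world axes, zero at the start; "wrist_torque": the same for the moment, N m; "grip_width": finger opening in m; "gripper_force": force on a finger pad.
Only numpy, scipy, OpenCV 4.12 (cv2) and the standard library are available. Lean on these libraries where they do the work, as an engineer would, in place of code of your own. Each camera call takes 0.05 s, during which the arm holds its last target. There are 200 camera calls.

### The job

On the wooden board stands one aluminium flange, hub up. Build the stack on it alternately so that it packs flat: first the aluminium flange that lies hub down, its hub centred on the standing hub, then the aluminium flange that lies hub up, its brim centred on the other's brim. Keep each the way up it lies, set them down gently without dropping them, let go, and leave the first flange and the brass flange where they are.

Things in the scene. Friction and masses are not known exactly. Their poses are not given: they have to be found in the camera images.
- base_flange: First aluminium flange, loose, 0.2 kg, hub up on a fixed wooden board (180 x 180 mm, top 12 mm above the bench); hat-shaped: brim 60 mm across, 12 mm thick; hub 36 mm across, 28 mm long; 40 mm tall in all, 18 mm bore. Origin: centre of the brim's underside, on the board; z up along the axis; hub top 40 mm above the origin.
- hub_down: Loose aluminium flange, 0.2 kg, lying on the bench hub down, brim on top (from above a disc with bore and six bolt holes); hat-shaped: brim 60 mm across, 12 mm thick; hub 36 mm across, 28 mm long; 40 mm tall in all. Origin: centre of the hub's end face it stands on; z up; the brim, 28 to 40 mm above the origin, can be gripped across its 60 mm.
- hub_up: Loose aluminium flange, 0.2 kg, lying on the bench brim down, hub up; hat-shaped: brim 60 mm across, 12 mm thick; hub 36 mm across, 28 mm long; 40 mm tall in all. Origin: centre of the brim's underside, on the bench; z up; the hub, 12 to 40 mm above the origin, can be gripped across its 36 mm.
- brass_flange: Loose yellow brass flange of the same shape and size, hub up, 0.4 kg, from another order: leave it. Origin: centre of the brim's underside; z up.
Not all that is in view belongs to the job. What is shaped like the hub_up but purple or turquoise is not meant. What is shaped like the hub_down but turquoise is not meant.

How it is judged (in metres and radians):
On the way, in this order (a step that is already met when the one before it is completed fails the run):
1. the hub-down flange rests on the first flange, hub on hub, centred within 12 mm, released (distance of base_flange from where it was at the start of the episode below 0.02 m and angle between base_flange's own z axis and vertical below 0.1 rad and horizontal distance between hub_down and base_flange below 0.012 m and z of hub_down in the frame of base_flange between 0.036 and 0.044 m and angle between hub_down's own z axis and vertical below 0.17 rad and contact force between hub_down and the fingers below 0.2 N and linear speed of hub_down below 0.03 m/s), for 0.2 s.
2. the hub-up flange rests on it, brim on brim, centred within 12 mm, released (all of step 1 and horizontal distance between hub_up and hub_down below 0.012 m and z of hub_up in the frame of base_flange between 0.076 and 0.084 m and angle between hub_up's own z axis and vertical below 0.17 rad and contact force between hub_up and the fingers below 0.2 N and linear speed of hub_up below 0.03 m/s), for 0.2 s.
At the end, for the whole second after the job is handed in: First flange upright (6 deg), within 20 mm of its start; the hub-down flange flat on it hub to hub, the hub-up flange flat on that brim to brim; each centred within 12 mm on the one below, level within 10 deg, seated within 4 mm of its height, at rest and released (all of step 2); the robot touches nothing.
It fails at once if the brass flange is moved more than 30 mm (distance of brass_flange from where it was at the start of the episode above 0.03 m).
It fails at once if a flange is dropped onto the stack or slammed down (over 0.7 m/s above the stack) (horizontal distance between hub_down and base_flange below 0.03 m and linear speed of hub_down above 0.7 m/s).
It fails at once if a flange is dropped onto the stack or slammed down (over 0.7 m/s above the stack) (horizontal distance between hub_up and base_flange below 0.03 m and linear speed of hub_up above 0.7 m/s).
It also fails if it takes over 58 s, if anything falls off the work surface, if the arm or the gripper's body presses on something with over 40 N, if the wrist force passes 120 N, or if a joint passes its speed limit or range.

## Working session

There is one attempt and no reset: what is moved stays moved. The work goes in short steps, Python scripts to look and compute and a tool call to move; the robot and the scene stay as the last step left them, time stands still between calls to the robot, and variables do not carry over. Pictures are saved under pics/ and viewed, at most 10 in all, crops included, and the job is handed in when it is done.

Besides the shell and the picture viewer there is one more tool, called after ">>>" as a command line: name --pt "numbers of a row" for each row, then --argument value for the rest. jog_arm: Moves the arm, as the interface text tells. Its arguments: {"type":"object","properties":{"hand":{"type":"array"},"travel":{"type":"array"},"yaw":{"type":"array"},"grip_force":{"type":"number"}},"required":["hand","travel","yaw"]}

```bash
mkdir -p pics; python3 - <<'E'
from rig import env
import cv2,numpy as np
o=env.observe();print(o['time_s'],o['position'],o['tool_rot'],o['grip_width'],env.finger_overhang)
for n in('scene','side','wrist'):
    im=env.get_image(n);cv2.imwrite(f'pics/{n}0.png',im[:,:,::-1])
    print(n,env.calibration(n))
a=[cv2.imread(f'pics/{n}0.png') for n in('scene','side')]
E
```

```text
0.0 [0.19505118 0.51396588 0.24772104] [[-9.34903440e-01  3.54901377e-01 -7.55724059e-04]
 [ 3.54902071e-01  9.34902706e-01 -1.20439913e-03]
 [ 2.79085558e-04 -1.39420492e-03 -9.99998989e-01]] 0.08520112615606859 0.017
scene {'fx': 463.3879755886274, 'fy': 463.3879755886274, 'cx': 313.78822031901433, 'cy': 192.87482190563574, 'position': array([ 1.04970615, -0.56290577,  0.66575671]), 'rotation': array([[ 0.70124544,  0.45452561, -0.54923702],
       [ 0.71283949, -0.43545837,  0.54975983],
       [ 0.01071006, -0.77703441, -0.629367  ]])}
side {'fx': 427.66281926129085, 'fy': 427.66281926129085, 'cx': 324.328704498253, 'cy': 197.16435489914218, 'position': array([0.3284747 , 0.58038229, 0.65351562]), 'rotation': array([[-0.95487711, -0.21017219,  0.2098508 ],
       [-0.29692576,  0.65962138, -0.69045979],
       [ 0.00669337, -0.72161436, -0.69226289]])}
wrist {'fx': 309.70691628693146, 'fy': 309.70691628693146, 'cx': 316.4792386839427, 'cy': 201.16063771137925, 'hand_eye': array([[ 8.10037822e-04, -9.65005262e-01, -2.62229267e-01,
         6.69222939e-02],
       [ 9.99999594e-01,  8.85520447e-04, -1.69677466e-04,
         8.53669739e-04],
       [ 3.95949026e-04, -2.62229023e-01,  9.65005587e-01,
        -1.25970584e-01],
       [ 0.00000000e+00,  0.00000000e+00,  0.00000000e+00,
         1.00000000e+00]])}
```

View pics/scene0.png

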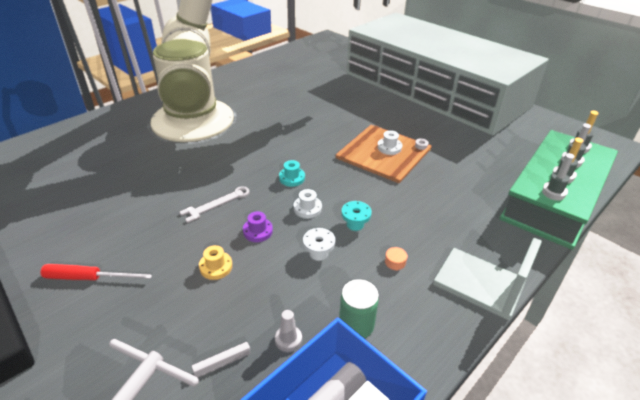

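View pics/side0.png

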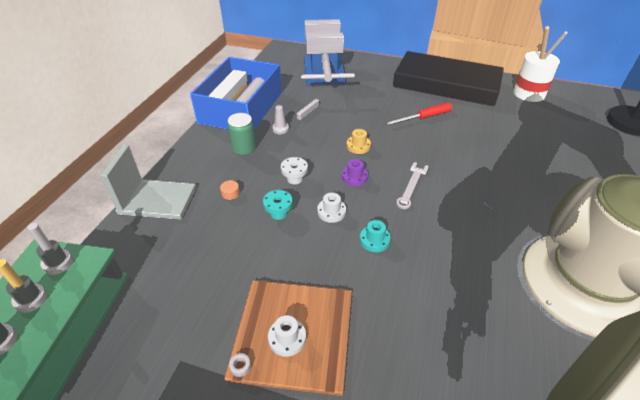

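View pics/wrist0.png

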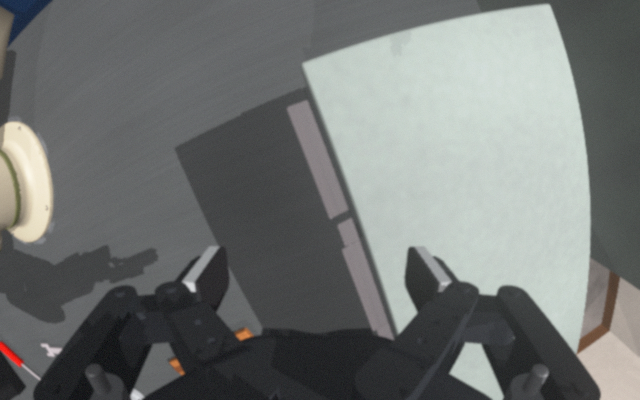

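The pictures show white hub_down at scene (319,239) / side (294,165), white hub_up hub top at scene (308,196) / side (332,200), and the base hub top at scene (391,135) / side (287,325). The drawer cabinet stands right of the start pose.

```bash
cat > h.py <<'E'
from rig import env
import cv2,numpy as np
def ray(n,u,v,o=None):
    c=env.calibration(n)
    if n=='wrist':
        d=np.array([(u-c['cx'])/c['fx'],(v-c['cy'])/c['fy']]);r=np.hypot(*d)
        d=np.r_[d*np.sin(r)/max(r,1e-9),np.cos(r)]
        H=c['hand_eye'];R=np.array(o['tool_rot'])
        return R@H[:3,3]+o['position'],R@H[:3,:3]@d
    return c['position'],c['rotation']@np.array([(u-c['cx'])/c['fx'],(v-c['cy'])/c['fy'],1])
def onz(n,u,v,z,o=None):
    p,d=ray(n,u,v,o);return (p+d*(z-p[2])/d[2])[:2]
def proj(P,o):
    c=env.calibration('wrist');H=c['hand_eye'];R=np.array(o['tool_rot'])
    p=H[:3,:3].T@(R.T@(np.array(P)-o['position'])-H[:3,3]);t=np.arctan2(np.hypot(p[0],p[1]),p[2]);a=np.arctan2(p[1],p[0])
    return c['cx']+c['fx']*t*np.cos(a),c['cy']+c['fy']*t*np.sin(a)
E
python3 - <<'E'
from h import *
for k,a,b,z in [('hd',(319,239),(294,165),.04),('hu',(308,196),(332,200),.04),('base',(391,135),(287,325),.052),('brass',(213,253),(360,133),.04),('turq_hd',(356,211),(278,200),.04),('purple',(257,219),(355,166),.04),('turq_hu',(292,167),(376,227),.04)]:
    print(k,onz('scene',*a,z).round(4),onz('side',*b,z).round(4))
E
```

```text
hd [ 0.6104 -0.1073] [ 0.6104 -0.1105]
hu [ 0.5026 -0.0326] [ 0.4969 -0.0283]
base [0.4838 0.2734] [0.481 0.271]
brass [ 0.5006 -0.274 ] [ 0.4986 -0.2758]
turq_hd [0.6056 0.0048] [0.6027 0.0054]
purple [ 0.4842 -0.1567] [ 0.4789 -0.1489]
turq_hu [0.4014 0.0139] [0.3945 0.0177]
```

>>> jog_arm --hand '[0.085,0.085,0.085,0.085,0.085]' --pt "0.029 -0.024 0" --pt "0.029 -0.024 0" --pt "0.029 -0.024 0" --pt "0.029 -0.024 0" --pt "0.029 -0.024 0" --yaw '[0,0,0,0,0]'

```text
time_s: 0.78
position: [0.341, 0.3932, 0.2481]
tool_rot: [[-0.935, 0.355, -0.0], [0.355, 0.935, -0.0], [0.0, -0.0, -1.0]]
ft_force: [0.6, -0.9, -0.6]
grip_width: 0.0852
gripper_force: 0.0
```

>>> jog_arm --hand '[0.085,0.085,0.085,0.085,0.085]' --pt "0.036 -0.03 0" --pt "0.036 -0.03 0" --pt "0.036 -0.03 -0.01" --pt "0.034 -0.032 -0.01" --pt "0 0 0" --yaw '[0,0,0,0,0]'

```text
time_s: 1.4
position: [0.4837, 0.2701, 0.227]
tool_rot: [[-0.934, 0.359, -0.002], [0.359, 0.934, -0.001], [0.002, -0.002, -1.0]]
ft_force: [0.1, -0.0, 0.3]
grip_width: 0.0854
gripper_force: 0.0
```

```bash
cat >> h.py <<'E'
def snap(tag,P):
    o=env.observe();im=env.get_image('wrist')[:,:,::-1].copy();u,v=proj(P,o)
    cv2.imwrite(f'pics/{tag}.png',im);print(o['time_s'],o['position'].round(4),'qvel',np.abs(o['qvel']).max().round(2),'y',o['tool_rot'][:2,1].round(3),'proj',u,v,'F',o['ft_force'])
    return o,im,(u,v)
E
python3 -c "
from h import *
snap('base1',[.482,.272,.052])"
```

```text
1.4 [0.4837 0.2701 0.227 ] qvel 3.48 y [0.359 0.934] proj 317.14090912826606 184.8398732538186 F [ 0.13371789 -0.01966672  0.30560783]
```

View pics/base1.png

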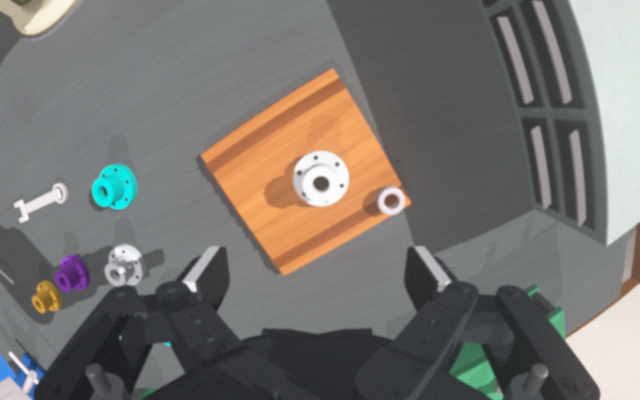

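The wrist view shows the base flange on the board with its bore at about (320,184) and its brim centred at about (322,179), and the loose ring at (392,201).

```bash
cat >> h.py <<'E'
def disc(im,o,uv,z,zb=None):
    hsv=cv2.cvtColor(im,cv2.COLOR_BGR2HSV)
    m=((hsv[:,:,1]<45)&(hsv[:,:,2]>120)).astype(np.uint8)
    cs,_=cv2.findContours(m,cv2.RETR_EXTERNAL,cv2.CHAIN_APPROX_NONE)
    cs=[c for c in cs if cv2.contourArea(c)>150]
    c=min(cs,key=lambda c:np.hypot(*(c[:,0].mean(0)-uv)))
    h=cv2.convexHull(c)[:,0]
    P=np.array([onz('wrist',*p,z,o) for p in h])*1000
    e=cv2.minEnclosingCircle(P.astype(np.float32))
    A=np.c_[P,np.ones(len(P))];s=np.linalg.lstsq(A,(P**2).sum(1),rcond=None)[0];q=s[:2]/2
    print('contour px',cv2.boundingRect(c),'mincircle mm',np.round(e[0],1),round(e[1],1),'fit',q.round(1),np.sqrt(s[2]+q@q).round(1))
def bore(im,o,uv,z,r=14):
    g=cv2.cvtColor(im,cv2.COLOR_BGR2GRAY);u,v=map(int,uv);w=g[v-r:v+r,u-r:u+r]
    t,b=cv2.threshold(w,0,255,cv2.THRESH_BINARY_INV+cv2.THRESH_OTSU)
    n,l,st,ce=cv2.connectedComponentsWithStats(b)
    for i in range(1,n):
        if st[i,4]>20: p=ce[i]+[u-r,v-r];print('dark',st[i,4],p.round(1),onz('wrist',*p,z,o).round(4))
E
python3 -c "
from h import *
o,im,uv=snap('base2',[.482,.272,.052])
disc(im,o,uv,.024);bore(im,o,(321,184),.052)"
```

```text
1.45 [0.4826 0.2714 0.2276] qvel 2.44 y [0.357 0.934] proj 316.1864637099919 186.13126445324076 F [-0.04974018  0.6498788  -0.11139637]
contour px (293, 152, 55, 55) mincircle mm [482.3 275.2] 30.6 fit [482.4 275.6] 30.2
dark 190 [319.7 184.9] [0.4821 0.2757]
```

>>> jog_arm --hand '[0.085,0.085,0.085,0.085,0.085]' --pt "0.02 -0.055 0" --pt "0.02 -0.055 0" --pt "0.02 -0.055 0" --pt "0.02 -0.055 0" --pt "0.02 -0.055 0" --yaw '[0,0,0,0,0]'

```text
time_s: 2.12
position: [0.5823, -0.003, 0.229]
tool_rot: [[-0.936, 0.353, 0.001], [0.353, 0.936, 0.0], [-0.001, 0.0, -1.0]]
ft_force: [-0.7, 0.8, 0.1]
grip_width: 0.085
gripper_force: 0.0
```

>>> jog_arm --hand '[0.085,0.085,0.085,0.085,0.085]' --pt "0.013 -0.052 -0.02" --pt "0.013 -0.052 -0.03" --pt "0 0 -0.02" --pt "0 0 0" --pt "0 0 0" --yaw '[0,0,0,0,0]'

```text
time_s: 2.75
position: [0.6086, -0.1055, 0.1597]
tool_rot: [[-0.936, 0.353, 0.002], [0.353, 0.936, -0.001], [-0.002, 0.0, -1.0]]
ft_force: [-0.2, 0.4, -0.2]
grip_width: 0.0852
gripper_force: 0.0
```

```bash
python3 -c "
from h import *
o,im,uv=snap('hd1',[.610,-.109,.04])
disc(im,o,uv,.04);bore(im,o,uv,.04,20)"
```

```text
2.75 [ 0.6086 -0.1055  0.1597] qvel 0.43 y [0.353 0.936] proj 312.142239058486 204.07100791489154 F [-0.15252514  0.37076759 -0.15687037]
contour px (0, 0, 640, 337) mincircle mm [541.6 -85.2] 414.5 fit [539.1 -75. ] 331.3
dark 292 [314.7 203. ] [ 0.6099 -0.1067]
```

View pics/hd1.png

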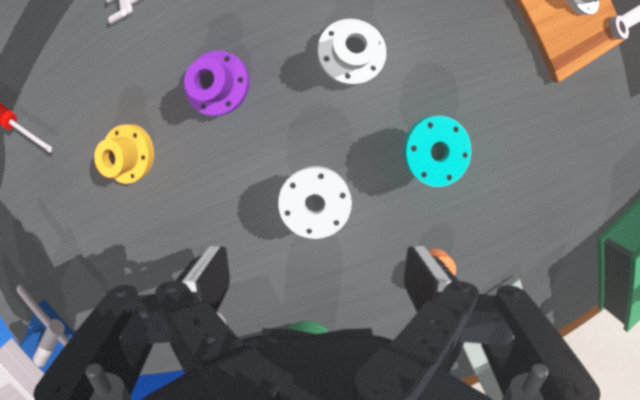

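hub_down's white disc has its bore at (314.7,203). The brass flange is far to the left and turquoise is at (439,150), so the fingers have clear space. Descending.

>>> jog_arm --hand '[0.085,0.085,0.085,0.085,0.085]' --pt "0.0013 -0.0012 -0.04" --pt "0 0 -0.04" --pt "0 0 -0.03" --pt "0 0 -0.02" --pt "0 0 0" --yaw '[0,0,0,0,0]'

```text
time_s: 3.42
position: [0.6094, -0.1072, 0.0282]
tool_rot: [[-0.935, 0.354, -0.001], [0.354, 0.935, 0.0], [0.001, 0.0, -1.0]]
ft_force: [0.1, -0.2, 0.4]
grip_width: 0.0847
gripper_force: 0.0
```

>>> jog_arm --hand '[0.05,0.05,0.05,0.05,0.05]' --pt "0 0 0" --pt "0 0 0" --pt "0 0 0" --pt "0 0 0" --pt "0 0 0" --yaw '[0,0,0,0,0]' --grip_force 40

```text
time_s: 4.05
position: [0.6102, -0.108, 0.0303]
tool_rot: [[-0.935, 0.355, 0.003], [0.355, 0.935, -0.001], [-0.003, 0.0, -1.0]]
ft_force: [-1.8, 1.2, 5.4]
grip_width: 0.059
gripper_force: 42.3
```

>>> jog_arm --hand '[0.05,0.05,0.05,0.05,0.05]' --pt "0 0 0" --pt "0 0 0.01" --pt "0 0 0.02" --pt "0 0 0.03" --pt "0 0 0.04" --yaw '[0,0,0,0,0]'

```text
time_s: 4.68
position: [0.609, -0.1078, 0.1295]
tool_rot: [[-0.935, 0.355, -0.001], [0.355, 0.935, 0.0], [0.001, -0.0, -1.0]]
ft_force: [0.4, 0.1, -2.7]
grip_width: 0.0588
gripper_force: 43.5
```

```bash
python3 -c "
from h import *
o=env.observe();p=o['position'];print(p)
o,im,uv=snap('hd2',[p[0],p[1],p[2]+.01])
bore(im,o,uv,p[2]+.012,25)"
```

```text
[ 0.60901538 -0.1078455   0.12946529]
4.675 [ 0.609  -0.1078  0.1295] qvel 41.05 y [0.355 0.935] proj 314.4585887808855 281.0382407390704 F [ 0.42790262  0.09576456 -2.74698799]
dark 1125 [316.8 280.5] [ 0.6081 -0.1064]
```

View pics/hd2.png

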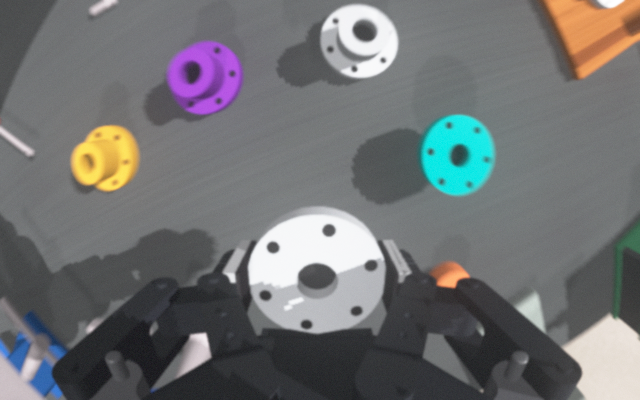

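Held level, brim centred between the pads (bore at (317,277)). Carrying to the base.

>>> jog_arm --hand '[0.05,0.05,0.05,0.05,0.05]' --pt "-0.0127 0.038 0.008" --pt "-0.0127 0.038 0.008" --pt "-0.0127 0.038 0.008" --pt "-0.0127 0.038 0.008" --pt "-0.0127 0.038 0.008" --yaw '[0,0,0,0,0]'

```text
time_s: 5.35
position: [0.5454, 0.0832, 0.1694]
tool_rot: [[-0.935, 0.355, 0.001], [0.355, 0.935, -0.0], [-0.001, 0.0, -1.0]]
ft_force: [0.2, -0.3, -2.3]
grip_width: 0.0586
gripper_force: 43.7
```

>>> jog_arm --hand '[0.05,0.05,0.05,0.05,0.05]' --pt "-0.0127 0.04 0" --pt "-0.0127 0.04 0" --pt "-0.0127 0.04 0" --pt "-0.0127 0.04 0" --pt "-0.0127 0.032 0" --yaw '[0,0,0,0,0]'

```text
time_s: 5.98
position: [0.4818, 0.2754, 0.169]
tool_rot: [[-0.935, 0.354, 0.001], [0.354, 0.935, 0.0], [-0.001, 0.001, -1.0]]
ft_force: [0.2, 0.5, -2.1]
grip_width: 0.0586
gripper_force: 43.7
```

>>> jog_arm --hand '[0.05,0.05,0.05,0.05,0.05]' --pt "0 0 0" --pt "0 0 -0.02" --pt "0 0 -0.02" --pt "0 0 -0.02" --pt "0 0 0" --yaw '[0,0,0,0,0]'

```text
time_s: 6.6
position: [0.4822, 0.2731, 0.1077]
tool_rot: [[-0.935, 0.356, -0.002], [0.356, 0.935, -0.001], [0.002, -0.002, -1.0]]
ft_force: [-0.2, 0.3, -1.8]
grip_width: 0.058
gripper_force: 43.8
```

```bash
python3 -c "
from h import *
o,im,uv=snap('pl1',[.482,.274,.052])
a=env.get_image('scene')[75:205,310:470,::-1];b=env.get_image('side')[240:400,200:360,::-1]
cv2.imwrite('pics/pl1c.png',np.hstack([cv2.resize(a,(400,325)),cv2.resize(b,(325,325))]))"
```

```text
6.6 [0.4822 0.2731 0.1077] qvel 2.1 y [0.356 0.935] proj 316.45892908889107 227.6616050275094 F [-0.24525301  0.25342475 -1.78456503]
```

View pics/pl1c.png

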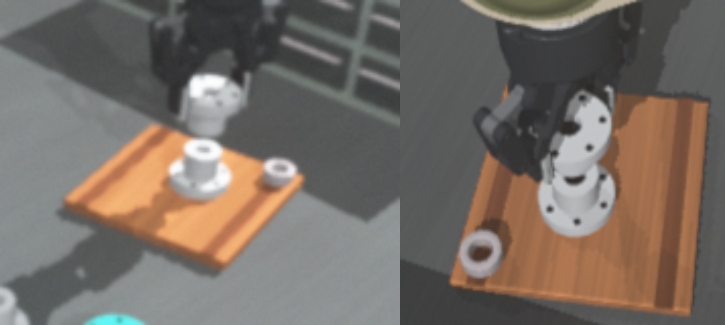

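The held flange hangs above the base, but its brim may be tilted a little. I'll take a closer look.

```bash
python3 -c "
import cv2,numpy as np
from h import *
w=cv2.imread('pics/pl1.png')[190:350,220:420]
a=env.get_image('scene')[85:150,360:425,::-1];b=env.get_image('side')[270:345,230:305,::-1]
C=cv2.INTER_CUBIC
cv2.imwrite('pics/pl2c.png',np.vstack([np.hstack([cv2.resize(a,(400,300),interpolation=C),cv2.resize(b,(400,300),interpolation=C)]),np.hstack([cv2.resize(w,(375,300),interpolation=C),np.zeros((300,425,3),np.uint8)])]))"
```

```text
(no output)
```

View pics/pl2c.png

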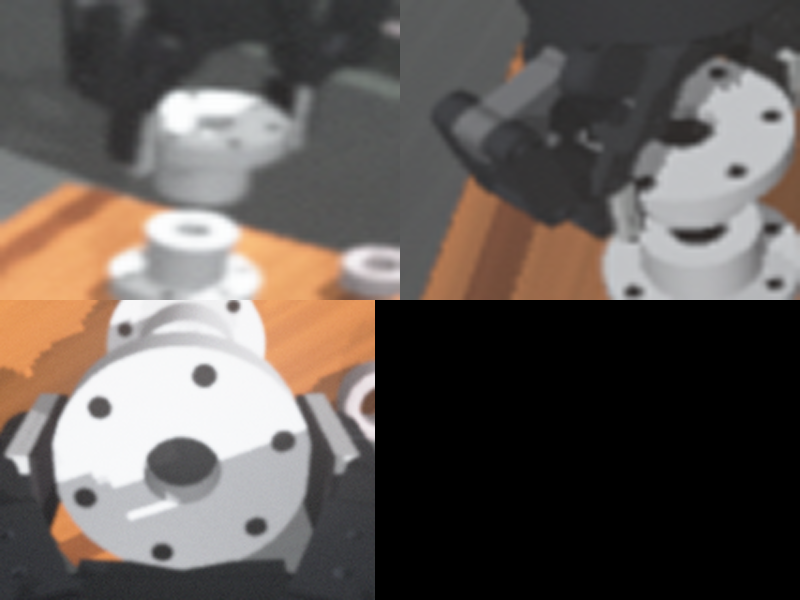

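```bash
python3 -c "
from h import *
from scipy.optimize import least_squares
o=env.observe();s=1.875
hs=[(204,76),(283,141),(256,226),(162,252),(85,197),(100,108)]
px=[(220+x/s,190+y/s) for x,y in hs]
R=np.array(o['tool_rot'])
d=[ray('wrist',*p,o) for p in px]
P0=R.T@(d[0][0]-o['position']);D=[R.T@r[1] for r in d]
# regular hexagon: fit centre, tilt (about tool x,y), radius; tool frame
def pts(q):
    c=np.array([q[0],q[1],q[2]]);M=cv2.Rodrigues(np.array([q[3],q[4],0.]))[0]
    return [c+M@(q[6]*np.array([np.cos(q[5]-k*np.pi/3),np.sin(q[5]-k*np.pi/3),0])) for k in range(6)]
def f(q):
    return np.concatenate([np.cross((p-P0)/np.linalg.norm(p-P0),dd) for p,dd in zip(pts(q),D)])
for sg in (0,):
  for a in np.arange(0,6.3,.5):
    r=least_squares(lambda q:f(np.r_[q[:2],-.01,q[2:]]),[0,0,0,0,a,.023]);print(round(r.cost*1e6,1),r.x.round(4)) if r.cost<1e-3 else 0
"
```

```text
545.7 [ 1.7000e-03  1.0000e-03  1.0900e-02  2.2235e+00 -2.1030e-01 -2.3100e-02]
1.2 [-2.0000e-04  1.0000e-03  2.7300e-02 -3.1364e+00  2.9581e+00  2.4000e-02]
1.2 [-2.0000e-04  1.0000e-03  2.7300e-02 -3.1364e+00 -1.8350e-01 -2.4000e-02]
1.2 [-2.0000e-04  1.0000e-03 -2.7000e-02  3.1466e+00  2.9578e+00  2.4000e-02]
1.2 [-2.0000e-04  1.0000e-03 -2.7400e-02  3.1466e+00  2.9581e+00  2.4000e-02]
1.2 [-2.0000e-04  1.0000e-03 -2.7500e-02  3.1466e+00  2.9581e+00  2.4000e-02]
1.2 [-2.0000e-04  1.0000e-03 -2.7300e-02  3.1466e+00  2.9580e+00  2.4000e-02]
1.2 [-2.0000e-04  1.0000e-03 -2.7200e-02  3.1466e+00  2.9580e+00  2.4000e-02]
1.2 [-2.0000e-04  1.0000e-03 -2.7200e-02  3.1466e+00 -1.8360e-01 -2.4000e-02]
1.2 [-2.0000e-04  1.0000e-03 -2.7300e-02  3.1466e+00  6.0996e+00 -2.4000e-02]
1.2 [-2.0000e-04  1.0000e-03  2.7100e-02 -3.1364e+00  6.0996e+00 -2.4000e-02]
545.7 [ 1.7000e-03  1.0000e-03 -1.9900e-02 -4.0597e+00  6.0728e+00 -2.3100e-02]
1.2 [-2.0000e-04  1.0000e-03  2.7100e-02 -3.1364e+00  6.0996e+00 -2.4000e-02]
```

The bolt holes fit a level disc (about 1 degree), centred within 1 mm of the tool. Lowering.

>>> jog_arm --hand '[0.05,0.05,0.05,0.05,0.05]' --pt "0 0 -0.012" --pt "0 0 -0.009" --pt "0 0 -0.004" --pt "0 0 -0.001" --pt "0 0 0" --yaw '[0,0,0,0,0]'

```text
time_s: 7.48
position: [0.4825, 0.274, 0.0824]
tool_rot: [[-0.935, 0.355, 0.0], [0.355, 0.935, 0.0], [-0.0, 0.0, -1.0]]
ft_force: [-1.2, -0.1, -1.6]
grip_width: 0.0586
gripper_force: 44.0
```

>>> jog_arm --hand '[0.05,0.05,0.05,0.05,0.05]' --pt "0 0 -0.001" --pt "0 0 -0.0005" --pt "0 0 0" --pt "0 0 0" --pt "0 0 0" --yaw '[0,0,0,0,0]'

```text
time_s: 8.1
position: [0.4826, 0.274, 0.0822]
tool_rot: [[-0.935, 0.355, 0.001], [0.355, 0.935, 0.0], [-0.001, 0.001, -1.0]]
ft_force: [-4.5, -1.6, 13.1]
grip_width: 0.0585
gripper_force: 45.1
```

>>> jog_arm --hand '[0.059,0.062,0.066,0.075,0.085]' --pt "0 0 0.0008" --pt "0 0 0" --pt "0 0 0" --pt "0 0 0" --pt "0 0 0" --yaw '[0,0,0,0,0]'

```text
time_s: 8.72
position: [0.4825, 0.274, 0.0815]
tool_rot: [[-0.935, 0.355, -0.0], [0.355, 0.935, -0.0], [-0.0, -0.0, -1.0]]
ft_force: [1.0, 0.3, 0.2]
grip_width: 0.0851
gripper_force: 0.0
```

>>> jog_arm --hand '[0.085,0.085,0.085,0.085,0.085]' --pt "0 0 0" --pt "0 0 0.01" --pt "0 0 0.02" --pt "0 0 0.04" --pt "0 0 0.05" --yaw '[0,0,0,0,0]'

```text
time_s: 9.35
position: [0.4821, 0.2738, 0.203]
tool_rot: [[-0.935, 0.355, -0.001], [0.355, 0.935, -0.0], [0.001, -0.001, -1.0]]
ft_force: [0.3, -0.3, 0.2]
grip_width: 0.0851
gripper_force: 0.0
```

>>> jog_arm --hand '[0.085,0.085,0.085,0.085,0.085]' --pt "0 0 0.02" --pt "0 0 0.01" --pt "0 0 0" --pt "0 0 0" --pt "0 0 0" --yaw '[0,0,0,0,0]'

```text
time_s: 9.98
position: [0.4823, 0.2739, 0.2307]
tool_rot: [[-0.935, 0.355, -0.002], [0.355, 0.935, -0.0], [0.001, -0.001, -1.0]]
ft_force: [0.9, -0.3, 0.5]
grip_width: 0.0849
gripper_force: 0.0
```

```bash
python3 -c "
from h import *
o,im,uv=snap('st1',[.482,.275,.092])
disc(im,o,uv,.092);bore(im,o,uv,.092,14)
a=env.get_image('scene')[95:170,350:450,::-1]
cv2.imwrite('pics/st1c.png',np.hstack([cv2.resize(a,(400,300),interpolation=2),im[100:300,190:450]][:1]+[cv2.resize(im[90:315,170:470],(400,300))]))"
```

```text
9.975 [0.4823 0.2739 0.2307] qvel 0.38 y [0.355 0.935] proj 316.78912407875634 195.20117399091882 F [ 0.92962029 -0.27025147  0.54220731]
contour px (283, 153, 69, 76) mincircle mm [478.9 275.9] 34.3 fit [479.4 276.3] 32.1
dark 257 [317.3 195.4] [0.4823 0.2754]
```

View pics/st1c.png

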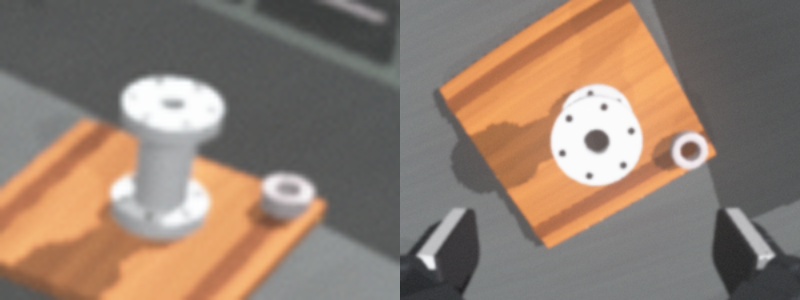

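The stack is level and hub on hub, with the wrist-view bore at (.4823,.2754) against base (.482,.2755). Next is hub_up.

>>> jog_arm --hand '[0.085,0.085,0.085,0.085,0.085]' --pt "0.003 -0.045 0" --pt "0.003 -0.05 0" --pt "0.003 -0.05 0" --pt "0.003 -0.05 -0.01" --pt "0.003 -0.05 -0.02" --yaw '[0,0,0,0,0]'

```text
time_s: 10.7
position: [0.4977, 0.0274, 0.2017]
tool_rot: [[-0.935, 0.355, 0.002], [0.355, 0.935, -0.0], [-0.002, 0.0, -1.0]]
ft_force: [0.6, 0.6, -0.2]
grip_width: 0.0849
gripper_force: 0.0
```

>>> jog_arm --hand '[0.085,0.085,0.085,0.085,0.085]' --pt "0.003 -0.04 -0.02" --pt "0 -0.02 -0.02" --pt "0 0 0" --pt "0 0 0" --pt "0 0 0" --yaw '[0,0,0,0,0]'

```text
time_s: 11.32
position: [0.5008, -0.0302, 0.1624]
tool_rot: [[-0.935, 0.354, 0.001], [0.354, 0.935, -0.0], [-0.001, 0.0, -1.0]]
ft_force: [-0.3, -0.1, 0.4]
grip_width: 0.0848
gripper_force: 0.0
```

```bash
python3 -c "
from h import *
o,im,uv=snap('hu1',[.5,-.031,.04])
bore(im,o,uv,.04,22)"
```

```text
11.325 [ 0.5008 -0.0302  0.1624] qvel 0.23 y [0.354 0.935] proj 314.2370522419734 199.78436786712123 F [-0.25764462 -0.12721464  0.35229243]
dark 25 [301.3 179.3] [ 0.4801 -0.0348]
dark 284 [315.  197.4] [ 0.4983 -0.0297]
dark 52 [295.2 217.4] [ 0.5088 -0.0515]
dark 21 [332.6 218.9] [ 0.5211 -0.0224]
```

View pics/hu1.png

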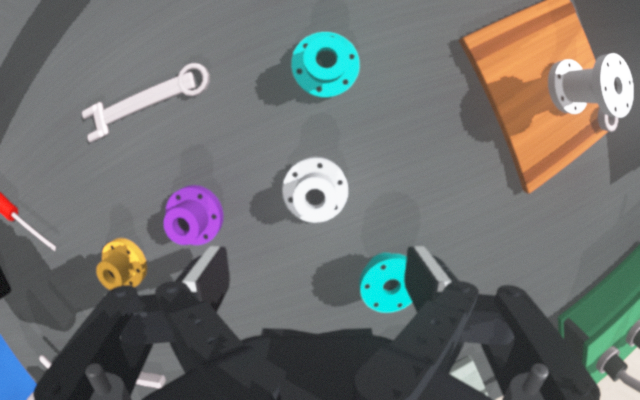

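hub_up's bore is at (315,197), giving (0.498,-0.030), with turquoise and purple clear of the fingers. Descending onto its hub.

>>> jog_arm --hand '[0.085,0.085,0.085,0.085,0.085]' --pt "-0.0025 -0.0005 -0.04" --pt "0 0 -0.04" --pt "0 0 -0.03" --pt "0 0 -0.017" --pt "0 0 0" --yaw '[0,0,0,0,0]'

```text
time_s: 12.0
position: [0.4978, -0.031, 0.0341]
tool_rot: [[-0.935, 0.354, -0.002], [0.354, 0.935, 0.001], [0.002, -0.0, -1.0]]
ft_force: [0.3, 0.8, -1.2]
grip_width: 0.085
gripper_force: 0.0
```

>>> jog_arm --hand '[0.025,0.025,0.025,0.025,0.025]' --pt "0 0 0" --pt "0 0 0" --pt "0 0 0" --pt "0 0 0" --pt "0 0 0" --yaw '[0,0,0,0,0]'

```text
time_s: 12.62
position: [0.4983, -0.0316, 0.0355]
tool_rot: [[-0.935, 0.355, 0.001], [0.355, 0.935, -0.0], [-0.001, 0.0, -1.0]]
ft_force: [-1.8, 1.3, 6.3]
grip_width: 0.0347
gripper_force: 39.4
```

>>> jog_arm --hand '[0.025,0.025,0.025,0.025,0.025]' --pt "0 0 0" --pt "0 0 0.01" --pt "0 0 0.03" --pt "0 0 0.04" --pt "0 0 0.05" --yaw '[0,0,0,0,0]'

```text
time_s: 13.25
position: [0.4974, -0.0314, 0.166]
tool_rot: [[-0.935, 0.355, -0.002], [0.355, 0.935, 0.0], [0.002, -0.0, -1.0]]
ft_force: [1.4, 0.0, -1.3]
grip_width: 0.0343
gripper_force: 40.2
```

>>> jog_arm --hand '[0.025,0.025,0.025,0.025,0.025]' --pt "0 0 0.03" --pt "0 0 0.02" --pt "0 0 0" --pt "0 0 0" --pt "0 0 0" --yaw '[0,0,0,0,0]'

```text
time_s: 13.88
position: [0.4976, -0.0314, 0.2136]
tool_rot: [[-0.935, 0.355, -0.002], [0.355, 0.935, 0.001], [0.002, -0.0, -1.0]]
ft_force: [0.1, -0.1, -1.0]
grip_width: 0.0346
gripper_force: 40.2
```

```bash
python3 -c "
from h import *
p=env.observe()['position']
o,im,uv=snap('hu2',[p[0],p[1],p[2]+.006])
bore(im,o,uv,p[2]+.006,28)
R=o['tool_rot'];print('tool z tilt',R[2])
"
```

```text
13.875 [ 0.4976 -0.0314  0.2136] qvel 0.36 y [0.355 0.935] proj 314.51801587963746 276.5495671622139 F [ 0.08511571 -0.0566331  -0.98152365]
dark 1078 [316.6 275.2] [ 0.4973 -0.0303]
dark 32 [288.7 301.2] [ 0.5058 -0.0472]
tool z tilt [ 2.09397636e-03 -1.34201306e-04 -9.99997799e-01]
```

>>> jog_arm --hand '[0.025,0.025,0.025,0.025,0.025]' --pt "-0.0015 0.03 0" --pt "-0.0015 0.03 0" --pt "-0.0015 0.03 0" --pt "-0.0015 0.03 0" --pt "-0.0015 0.03 0" --yaw '[0,0,0,0,0]'

```text
time_s: 14.55
position: [0.4902, 0.1195, 0.2141]
tool_rot: [[-0.935, 0.355, -0.001], [0.355, 0.935, 0.0], [0.001, -0.0, -1.0]]
ft_force: [1.0, 1.0, -1.3]
grip_width: 0.0341
gripper_force: 40.3
```

>>> jog_arm --hand '[0.025,0.025,0.025,0.025,0.025]' --pt "-0.0016 0.035 0" --pt "-0.0016 0.035 0" --pt "-0.0016 0.035 0" --pt "-0.0016 0.031 0" --pt "-0.0016 0.0197 0" --yaw '[0,0,0,0,0]'

```text
time_s: 15.18
position: [0.4822, 0.2754, 0.214]
tool_rot: [[-0.935, 0.354, -0.001], [0.354, 0.935, -0.0], [0.001, -0.001, -1.0]]
ft_force: [-0.6, -0.4, -1.7]
grip_width: 0.0346
gripper_force: 40.4
```

>>> jog_arm --hand '[0.025,0.025,0.025,0.025,0.025]' --pt "0 0 -0.02" --pt "0 0 -0.02" --pt "0 0 -0.02" --pt "0 0 -0.012" --pt "0 0 0" --yaw '[0,0,0,0,0]'

```text
time_s: 15.8
position: [0.4823, 0.2739, 0.142]
tool_rot: [[-0.935, 0.355, -0.002], [0.355, 0.935, -0.001], [0.001, -0.001, -1.0]]
ft_force: [1.1, 0.2, -1.0]
grip_width: 0.035
gripper_force: 40.4
```

```bash
python3 -c "
from h import *
p=env.observe()['position']
o,im,uv=snap('pl3',[p[0],p[1],p[2]+.006])
a=env.get_image('scene')[80:170,340:460,::-1];b=env.get_image('side')[240:375,210:360,::-1]
cv2.imwrite('pics/pl3c.png',np.hstack([cv2.resize(a,(400,300),interpolation=2),cv2.resize(b,(333,300),interpolation=2)]))"
```

```text
15.8 [0.4823 0.2739 0.142 ] qvel 1.5 y [0.355 0.935] proj 314.5039870947819 276.55668987209003 F [ 1.09150232  0.17526154 -1.02049452]
```

>>> jog_arm --hand '[0.025,0.025,0.025,0.025,0.025]' --pt "0 0 -0.007" --pt "0 0 -0.005" --pt "0 0 -0.002" --pt "0 0 -0.0005" --pt "0 0 0" --yaw '[0,0,0,0,0]'

```text
time_s: 16.58
position: [0.4825, 0.2742, 0.1282]
tool_rot: [[-0.935, 0.355, 0.0], [0.355, 0.935, 0.0], [-0.0, 0.0, -1.0]]
ft_force: [0.5, 0.3, -0.9]
grip_width: 0.0348
gripper_force: 40.4
```

>>> jog_arm --hand '[0.025,0.025,0.025,0.025,0.025]' --pt "0 0 -0.0005" --pt "0 0 -0.0005" --pt "0 0 0" --pt "0 0 0" --pt "0 0 0" --yaw '[0,0,0,0,0]'

```text
time_s: 17.2
position: [0.4826, 0.2742, 0.1275]
tool_rot: [[-0.935, 0.355, 0.001], [0.355, 0.935, 0.0], [-0.001, 0.0, -1.0]]
ft_force: [-1.7, -0.6, 5.9]
grip_width: 0.0348
gripper_force: 41.0
```

>>> jog_arm --hand '[0.035,0.039,0.045,0.06,0.085]' --pt "0 0 0" --pt "0 0 0" --pt "0 0 0" --pt "0 0 0" --pt "0 0 0" --yaw '[0,0,0,0,0]'

```text
time_s: 17.82
position: [0.4825, 0.2742, 0.127]
tool_rot: [[-0.935, 0.355, -0.0], [0.355, 0.935, -0.0], [0.0, -0.0, -1.0]]
ft_force: [0.0, 0.1, -0.7]
grip_width: 0.076
gripper_force: 0.0
```

>>> jog_arm --hand '[0.085,0.085,0.085,0.085,0.085]' --pt "0 0 0" --pt "0 0 0" --pt "0 0 0.01" --pt "0 0 0.03" --pt "0 0 0.04" --yaw '[0,0,0,0,0]'

```text
time_s: 18.45
position: [0.4822, 0.2741, 0.2082]
tool_rot: [[-0.935, 0.355, -0.001], [0.355, 0.935, -0.0], [0.001, -0.001, -1.0]]
ft_force: [0.8, -0.3, -0.4]
grip_width: 0.0851
gripper_force: 0.0
```

>>> jog_arm --hand '[0.085,0.085,0.085,0.085,0.085]' --pt "0 0 0.03" --pt "0 0 0.02" --pt "0 0 0" --pt "0 0 0" --pt "0 0 0" --yaw '[0,0,0,0,0]'

```text
time_s: 19.08
position: [0.4822, 0.2741, 0.2562]
tool_rot: [[-0.935, 0.355, -0.002], [0.355, 0.935, -0.001], [0.002, -0.001, -1.0]]
ft_force: [0.5, -0.8, -0.3]
grip_width: 0.0853
gripper_force: 0.0
```

```bash
python3 -c "
from h import *
o,im,uv=snap('st2',[.482,.275,.132])
bore(im,o,uv,.132,16)
for n in('scene','side'):
    im=env.get_image(n)
    c=env.calibration(n)
    for z in(.132,.104,.052):
        p=c['rotation'].T@(np.array([.4822,.2745,z])-c['position']);print(n,z,(c['cx']+c['fx']*p[0]/p[2]).round(1),(c['cy']+c['fy']*p[1]/p[2]).round(1))
    hsv=cv2.cvtColor(im,cv2.COLOR_RGB2HSV);m=((hsv[:,:,1]<45)&(hsv[:,:,2]>150)).astype(np.uint8)
    for q in cv2.findContours(m,0,1)[0]:
        x,y,w,h=cv2.boundingRect(q)
        if cv2.contourArea(q)>100 and (abs(x+w/2-(391 if n=='scene' else 287))<60) and w<90: print(x,y,w,h)
"
```

```text
19.075 [0.4822 0.2741 0.2562] qvel 0.31 y [0.355 0.935] proj 316.6252058827592 199.5832107337054 F [ 0.45777252 -0.84048491 -0.34022392]
dark 268 [317.4 199.7] [0.4823 0.2756]
scene 0.132 394.6 105.9
scene 0.104 393.2 116.3
scene 0.052 390.8 134.6
348 381 41 19
309 363 54 37
374 294 71 98
341 267 40 42
383 258 55 50
378 102 29 53
390 30 29 23
side 0.132 282.3 297.8
side 0.104 283.4 308.5
side 0.052 285.4 326.8
229 353 21 24
263 286 43 70
233 140 59 13
```

```bash
python3 -c "
from rig import env
print(env.close_job())"
```

```text
the job is handed in; nothing more can be done
None
```

I stacked both flanges on the base and handed the job in at about 19 s. The wrist camera puts all three bores within about 1 mm of each other. I had no pictures left to view, so I checked the top flange by measurements only, and the rig gave no verdict.

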